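# Load the dressing-stone cartridge so it holds the part-present pin in

### The arm

A 7-joint arm with a two-finger parallel gripper is mounted at the origin on the work surface. World frame = base frame: x ahead of the robot, y to its left, z up, the work surface at z = 0. Lengths are in mm, angles in rad, forces in N, time in s.
With the tool pointing down it reaches from about 400 to 875 mm from the base axis. Payload 4.4 kg.
Tool frame: the origin (TCP) lies midway between the tips of the shut fingers; the grasp point (between the pads) lies 19 mm behind it; z points along the fingers, y is the line along which they close (so a half turn about z gives the same grasp; the last joint's range is limited). The gripper opens to 85 mm and grips with 20 to 120 N. Pads are 22 mm wide; open, the fingers measure 114 mm over their backs; the gripper's body (76 mm by 85 mm) begins 54 mm behind the grasp point. The pads swing forward as they close: fully open they stand 13 mm farther back than shut.
Start: joints at [-1.271, 0.628, 0.038, 1.517, -0.027, 0.996, -0.02], TCP at [232.479, 607.019, 206.513] pointing down, gripper open.
Joint ranges: [-3.06, 3.06], [-0.37, 2.12], [-1.25, 1.32], [0.18, 2.47], [-1.1, 4.24], [0.23, 1.98], [-2.94, 2.94]. Speed limits (rad/s): [2.57, 2.57, 3.14, 3.14, 3.14, 3.14, 3.14].

### API

Orientations are given as a unit quaternion [w, x, y, z].
In Python, from cell import manip, vision gives the robot as it stands.
- The arm moves only by the tool carry_out, never from a script. Its argument "rows" is one flat list of numbers, 7 for each row, row after row: the opening, from 0 (shut) to 1 (fully open), then the shift along the world's x, y, z each as a share of 250 mm, from -1 to 1, then the turn, a rotation vector about the world's x, y, z each as a share of 180 degrees, from -1 to 1. In form: [claw, dx, dy, dz, rx, ry, rz, claw, dx, dy, dz, rx, ry, rz, ...]. A call has exactly 5 rows; each row shifts and turns the commanded pose from where the row before left it; what a row does not reach is not made up. A row lasts 1/10 s, in which the tool goes at most 50 mm and 8.59 degrees, less where a joint would pass 70% of its speed; a pose out of reach is approached as far as the arm can. A call with a number of a shift or a turn outside -1 to 1 is refused whole. A call with a gripper value outside its range is refused whole. The fingers move at their own pace and stop on an object; "squeeze" is the grip in N (left out, the last holds). Time passes only in rows, so rows that do not move let the fingers close, or fill a call up. It gives the time, the measured TCP pose, the force, the opening and the grip force at its end, in the units of the state.
- manip.observe(): the state, without advancing time (a new reading comes with each control period).
- vision.grab_frame(name): name is "side" or "top" or "wrist"; returns a dict with "color" (400x640x3 uint8, blue, green, red), "range_z" (400x640 float32, mm along the optical axis (not along the pixel's ray), 0 where there is no reading), "fx", "fy", "cx", "cy" (pixels), "extrinsics" (4x4, takes a point from camera to world coordinates). Camera axes: x right, y down, z forward; pixel columns grow to the right and rows downward; lengths in mm; the calibration is good to about 2 mm. The wrist camera is an equidistant fisheye: a pixel r from the principal point sees the ray r / f radians off the axis. A picture is of the moment at which its call begins.
- manip.job_done(): hands the job in; it is judged then, once.
Trained networks look in a picture, given as the dict that the camera call returned (one of the last four; its "shot" number tells which), for a name from the list of things; names that differ only in an ending like _2 or _b are one class to them, and where a whole thing is asked for, a point or a joint stands for the part that bears it (a point fixed in the world has none). Each returns a list of dicts, best first, with "confidence" (0 to 1); they miss things now and then, are a little off and sometimes report something else, mostly with a low value. They report only what shows in the picture. A call takes as long as a camera call. They do not tell look-alikes from the thing itself.
- vision.masks_of(picture, query): "region" (400x640 bool, what is visible of it) and "bbox" ([left, top, right, bottom] in pixels, round what is visible of it).
The state is a dict: "time_s": time; "qpos": joint angles; "qvel": joint speeds; "effort": joint torques, N m; "tool_pos": TCP position; "orientation": TCP orientation; "force": force on the tool from outside, world axes, zero at the start; "torque": the same for the moment, N m; "gripper_width": opening from 0.0 (shut) to 1.0 (fully open); "finger_force": force on a finger pad.
Only numpy, scipy, OpenCV 4.12 (cv2) and the standard library are available. Lean on these libraries where they do the work, as an engineer would, in place of code of your own. Each camera call takes 0.05 s, during which the arm holds its last target. There are 200 camera calls.

### The job

Take the dressing-stone cartridge out of its storage dock (only its ends are free there), stand it on the bare bench and let go, then take it again by its long sides and load it stone up into the dresser fixture: gently, never ramming the fixture, push its end against the sprung brass pin until the other end clears the steel lip, lower it flat onto the carriage floor and let go, so that it stays captive between pin and lip with the pin held in. Keep the cartridge upright throughout and leave the copper lap, the jar, the screwdriver and the wooden dop stand where they are.

Things in the scene. Friction and masses are not known exactly. Their poses are not given: they have to be found in the camera images.
- cartridge: The part: a plain block 60 (its x) x 34 (its y) x 36 mm high, a 14 mm steel shoe below with a grey dressing stone above of the same outline; about 0.35 kg (varies by a quarter). Origin at the centre of its underside, z up. Either end may face the pin.
- dock: Storage dock, fixed: plate 84 x 66 x 6 mm; the cartridge stands on it, x along the dock's x. Plywood cheeks flank its long sides (56 long, 10 thick, 41 apart inside, tops 46 mm above the bench, 4 above the cartridge), so fingers reach only its ends. Low steel lips at the ends: tops 14 mm above the bench, 6 thick, inner faces 67 apart; grip above them. Origin: centre of its underside.
- fixture: Dresser fixture, fixed: grey base plate 200 (x) x 110 (y) x 10 mm, origin at the centre of its underside, +x is the way the pin is pushed in. On it an aluminium carriage (112 x 76 mm), parallel to it and centred in y, is clamped anywhere from 14 mm back to 14 mm forward along x: that shift is not measured; feel for it or see it. The carriage carries floor, lip, guides and pin.
- seat_mid (a point): Point fixed to the base, on the carriage floor (18 mm above the bench) midway between lip and plunger block when the carriage shift is nought. Axes as the fixture's. Lip and block face are 64 mm apart. Two guides along the sides rise 5 mm above the floor, 6 thick, 41 mm apart inside: the cartridge's long sides are free to grip above them, its ends are not.
- lip_mid (a point): Point fixed to the base, where the middle of the lip's inner top edge is at nought shift: 32 mm to -x of seat_mid, 9 mm above the floor. The steel lip runs across the -x end, 52 mm wide, 8 mm thick. The 60 mm cartridge goes down behind it only with the pin pushed in 6 to 10 mm; let go, the pin pushes it back against the lip and stays about 6 mm in.
- pin_mid (a point): Point fixed to the base, where the free pin's tip is at nought shift: 22 mm to +x of seat_mid, 18 mm above the floor. The round brass pin, 11 mm diameter, sticks out 10 mm to -x from an aluminium plunger block (face 32 mm to +x of seat_mid, 52 wide, rising 36 mm above the floor). It pushes back with about 2 N at first touch, 4.5 N fully in.
- pin (a joint): Travel of the brass part-present pin, m: 0 fully out, 0.010 flush with the plunger block's face. Past that the cartridge meets the rigid block: it must never be pressed on any part of the fixture with over 30 N.
- lap: Bystander: copper lap disc lying flat, 100 mm across, 12 mm thick. Origin at the centre of its underside.
- jar: Bystander: jar with a white cap, 56 mm across, 75 mm high. Origin at the centre of its underside.
- driver: Bystander: screwdriver with red handle lying on the bench.
- dopstand: Bystander: wooden block 120 x 70 x 45 mm with eight brass dops standing in it up to 92 mm above the bench. Origin at the centre of its underside.
Not all that is in view belongs to the job. Leave any green look-alike of the dock alone. What is shaped like the cartridge but red is not meant.

How it is judged (in metres and radians):
On the way:
1. the cartridge, out of its dock, stands upright on the bare bench and is let go (horizontal distance between cartridge and dock above 0.05 m and height (world z) of cartridge below 0.003 m and angle between cartridge's own z axis and vertical below 0.06 rad and linear speed of cartridge below 0.02 m/s and contact force between the fingers and cartridge below 0.1 N), for 0.2 s.
At the end, for the whole second after the job is handed in: The cartridge stands flat on the carriage floor (underside 18 mm above the bench, to 3 mm; upright to 0.06 rad), stone up, within 6 mm of the fixture's centre line and 22 mm of its origin along x, at rest and let go, with the pin held in by more than 4.5 mm (value of joint pin above 0.0045 m and z of cartridge in the frame of fixture between 0.015 and 0.021 m and y of cartridge in the frame of fixture between -0.006 and 0.006 m and x of cartridge in the frame of fixture between -0.022 and 0.022 m and angle between cartridge's own z axis and vertical below 0.06 rad and linear speed of cartridge below 0.01 m/s); the robot touches nothing.
It fails at once if the cartridge is tipped over (angle between cartridge's own z axis and vertical above 0.6 rad).
It fails at once if a bystander is shifted by more than 25 mm (distance of any of lap, jar, driver, dopstand from where it was at the start of the episode above 0.025 m).
It fails at once if the cartridge is rammed against the fixture (over 30 N) (contact force between cartridge and fixture above 30 N).
It also fails if it takes over 58 s, if anything falls off the work surface, if the arm or the gripper's body presses on something with over 40 N, if the wrist force passes 120 N, or if a joint passes its speed limit or range.

## Working session

There is one attempt and no reset: what is moved stays moved. The work goes in short steps, Python scripts to look and compute and a tool call to move; the robot and the scene stay as the last step left them, time stands still between calls to the robot, and variables do not carry over. Pictures are saved under pics/ and viewed, at most 10 in all, crops included, and the job is handed in when it is done.

Besides the shell and the picture viewer there is one more tool, called after ">>>" as name(argument=value, ...) on one line, values as JSON. carry_out: Moves the arm, as the interface text tells. Its arguments: {"type":"object","properties":{"rows":{"type":"array","items":{"type":"number","minimum":-1,"maximum":1}},"squeeze":{"type":"number"}},"required":["rows"]}

```bash
mkdir -p pics
cat > h.py <<'E'
import numpy as np, cv2, json
from cell import manip, vision
def pts(f,mask=None):
    z=f["range_z"]; v,u=np.nonzero((z>0)&(mask if mask is not None else True))
    d=z[v,u]; p=np.c_[(u-f["cx"])/f["fx"]*d,(v-f["cy"])/f["fy"]*d,d]
    E=np.array(f["extrinsics"]); return p@E[:3,:3].T+E[:3,3],u,v
E
python3 - <<'E'
from h import *
s=manip.observe(); print({k:np.round(v,3).tolist() for k,v in s.items()})
for n in("top","side"):
    f=vision.grab_frame(n); cv2.imwrite(f"pics/{n}0.png",f["color"])
    print(n,f["fx"],np.round(f["extrinsics"],3).tolist())
    for q in("cartridge","dock","fixture","pin","lap","jar","driver","dopstand"):
        for m in vision.masks_of(f,q)[:3]:
            p,u,v=pts(f,m["region"])
            print(q,round(m["confidence"],2),m["bbox"],np.round(np.median(p,0)) if len(p) else None, np.round(np.percentile(p[:,2],95)) if len(p) else None)
E
```

```text
{'time_s': 0.0, 'qpos': [-1.271, 0.629, 0.038, 1.518, -0.027, 0.996, -0.02], 'qvel': [0.001, 0.001, 0.001, 0.0, -0.001, 0.0, -0.0], 'effort': [-0.0, -56.34, 1.227, -19.344, 0.011, 0.011, -0.0], 'tool_pos': [232.235, 606.358, 205.59], 'orientation': [-0.0, 0.182, 0.983, -0.001], 'force': [0.555, -0.073, -0.177], 'torque': [0.016, -0.058, 0.008], 'finger_force': 0.0, 'gripper_width': 1.004}
top 517.3875199738158 [[-0.004, -0.983, 0.181, 301.912], [-1.0, 0.009, 0.022, -18.527], [-0.023, -0.181, -0.983, 1486.615], [0.0, 0.0, 0.0, 1.0]]
cartridge 0.83 [241.6, 196.2, 260.5, 224.2] [516. 225.  41.] 46.0
cartridge 0.81 [279.2, 209.8, 302.8, 230.1] [488. 103.  34.] 40.0
dock 0.59 [245.2, 239.8, 281.1, 281.0] [372. 180.   8.] 47.0
dock 0.49 [316.7, 127.1, 330.1, 147.7] [714.  11.  71.] 78.0
fixture 0.73 [363.2, 150.4, 425.3, 221.7] [ 581. -196.   12.] 52.0
lap 0.86 [313.8, 224.7, 351.4, 261.5] [427. -15.  11.] 16.0
jar 0.58 [314.3, 126.7, 333.2, 150.3] [715.  11.  71.] 78.0
driver 0.64 [161.5, 169.5, 177.8, 227.8] [521. 455.  21.] 28.0
dopstand 0.73 [480.0, 204.1, 513.2, 247.1] [ 466. -464.   44.] 78.0
side 362.10564963625495 [[0.967, -0.113, 0.23, 282.573], [-0.255, -0.498, 0.829, -1037.992], [0.021, -0.86, -0.51, 703.577], [0.0, 0.0, 0.0, 1.0]]
cartridge 0.61 [285.5, 172.6, 305.0, 183.3] [530. 221.  43.] 45.0
cartridge 0.57 [289.1, 189.5, 302.0, 203.9] [489.  83.  33.] 38.0
dock 0.75 [281.4, 172.8, 303.6, 188.7] [511. 200.  23.] 47.0
dock 0.72 [247.2, 178.7, 270.4, 200.7] [376. 160.  25.] 46.0
fixture 0.93 [304.8, 221.3, 379.0, 270.7] [ 579. -211.   12.] 54.0
lap 0.78 [266.5, 210.8, 298.9, 227.7] [427. -23.  12.] 14.0
jar 0.6 [305.4, 222.2, 375.3, 270.1] [ 580. -212.   12.] 54.0
jar 0.59 [351.3, 185.2, 370.6, 211.7] [719.  -8.  47.] 76.0
dopstand 0.94 [301.4, 289.6, 359.8, 345.6] [ 461. -492.   44.] 77.0
```

Run:
```python
import cv2
a=cv2.imread("pics/top0.png")[110:300,140:530]
cv2.imwrite("pics/top0c.png",cv2.resize(a,None,fx=2,fy=2,interpolation=cv2.INTER_CUBIC))
```

```text
(no output)
```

View pics/top0c.png

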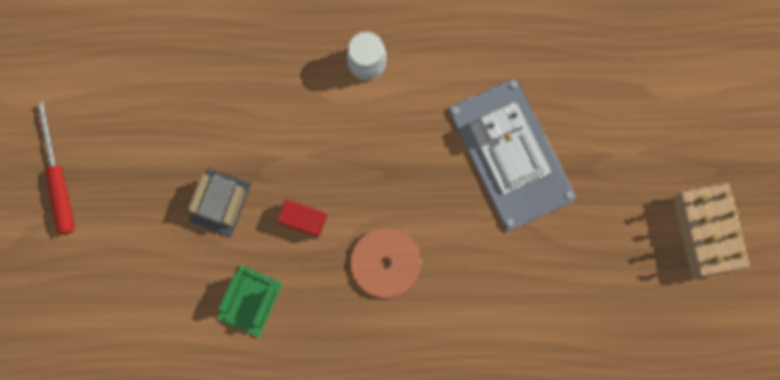

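Candidates for the cartridge: the grey block in the plywood dock at full-frame pixel (250,210), and a red block at (291,219), which is not meant. Of the docks, the one with plywood cheeks at (250,210) is ours; the green one at (265,260) is a look-alike. I choose the grey block at (250,210), at about world (516,220). The fixture is at (395,187) with its pin end up and left, the lap at (333,241), the jar at (323,138) and the dops at (496,225). I'll move above the dock and check with the wrist camera.

>>> carry_out(rows=[1, 0.112, -0.152, 0.01, 0, 0, -0.047, 1, 0.112, -0.152, 0.01, 0, 0, -0.047, 1, 0.112, -0.152, 0.01, 0, 0, -0.047, 1, 0.112, -0.152, 0.01, 0, 0, -0.047, 1, 0.112, -0.152, 0.01, 0, 0, -0.047], squeeze=40)

```text
time_s: 1.4
tool_pos: [373.4, 415.5, 219.4]
orientation: [-0.0, 0.527, 0.85, 0.0]
force: [1.2, 0.7, -0.0]
gripper_width: 0.999
finger_force: 0.0
```

>>> carry_out(rows=[1, 0.112, -0.152, 0, 0, 0, -0.047, 1, 0.112, -0.152, 0, 0, 0, -0.047, 1, 0.112, -0.152, 0, 0, 0, -0.047, 1, 0.112, -0.152, 0, 0, 0, -0.047, 1, 0.112, -0.152, 0, 0, 0, -0.047])

```text
time_s: 1.9
tool_pos: [513.4, 225.6, 219.4]
orientation: [-0.0, 0.798, 0.603, 0.0]
force: [0.8, 1.2, -0.5]
gripper_width: 1.007
finger_force: 0.0
```

```bash
cat >> h.py <<'E'
def wpts(f,mask=None):
    z=f["range_z"]; v,u=np.nonzero((z>0)&(mask if mask is not None else True))
    x=(u-f["cx"])/f["fx"]; y=(v-f["cy"])/f["fy"]; r=np.hypot(x,y)+1e-9
    d=z[v,u]; k=np.tan(np.minimum(r,1.5))/r*d
    E=np.array(f["extrinsics"]); return np.c_[x*k,y*k,d]@E[:3,:3].T+E[:3,3],u,v
def rect(p):
    r=cv2.minAreaRect(p[:,:2].astype(np.float32)); return np.round(r[0],1),np.round(r[1],1),round(r[2],1)
def st():
    s=manip.observe(); print({k:np.round(s[k],3).tolist() for k in("time_s","tool_pos","orientation","force","gripper_width","finger_force","qpos")})
def ortho(f,conv,x0,x1,y0,y1,name,s=3,zmin=-20):
    # top-down map: rows = -x, cols = -y
    p,u,v=conv(f); h=int((x1-x0)*s); w=int((y1-y0)*s); im=np.zeros((h,w,3),np.uint8)
    o=np.argsort(p[:,2]); p=p[o];u=u[o];v=v[o]
    r=((x1-p[:,0])*s).astype(int); c=((y1-p[:,1])*s).astype(int); k=(r>=0)&(r<h)&(c>=0)&(c<w)
    im[r[k],c[k]]=f["color"][v[k],u[k]]; cv2.imwrite(name,im)
E
python3 - <<'E'
from h import *
st()
f=vision.grab_frame("wrist"); cv2.imwrite("pics/w1.png",f["color"]); np.savez("w1.npz",**{k:f[k] for k in("color","range_z","fx","fy","cx","cy","extrinsics")})
print(f["fx"],f["cx"],f["cy"],np.round(f["extrinsics"],3).tolist())
for q in("cartridge","dock"):
    for m in vision.masks_of(f,q)[:3]:
        p,u,v=wpts(f,m["region"]); print(q,round(m["confidence"],2),m["bbox"],np.round(np.median(p,0)),np.round(np.percentile(p[:,2],[5,95])),rect(p))
E
```

```text
{'time_s': 1.9, 'tool_pos': [513.449, 225.647, 219.352], 'orientation': [-0.0, 0.798, 0.603, 0.0], 'force': [0.759, 1.222, -0.457], 'gripper_width': 1.007, 'finger_force': 0.0, 'qpos': [-0.766, 0.52, 0.462, 1.765, -0.283, 0.922, -0.462]}
309.70691628693146 321.8915697305899 198.4318048483532 [[0.962, -0.264, -0.073, 532.273], [-0.274, -0.928, -0.254, 289.973], [-0.001, 0.265, -0.964, 386.858], [0.0, 0.0, 0.0, 1.0]]
cartridge 0.76 [318.9, 239.6, 348.0, 288.6] [494. 113.  36.] [ 8. 37.] (array([494.1, 102.6]), array([64.2, 40.2]), 68.9)
cartridge 0.75 [300.6, 153.9, 355.6, 191.7] [520. 227.  42.] [26. 43.] (array([519.1, 226.4]), array([38.2, 61.3]), 69.3)
dock 0.88 [209.0, 201.4, 269.1, 268.6] [385. 181.   8.] [ 5. 46.] (array([392.7, 205. ]), array([158.4,  94.2]), 56.9)
dock 0.79 [289.7, 138.7, 364.0, 202.5] [517. 235.  22.] [ 1. 47.] (array([517. , 221.6]), array([79.7, 87.1]), 71.1)
```

View pics/w1.png

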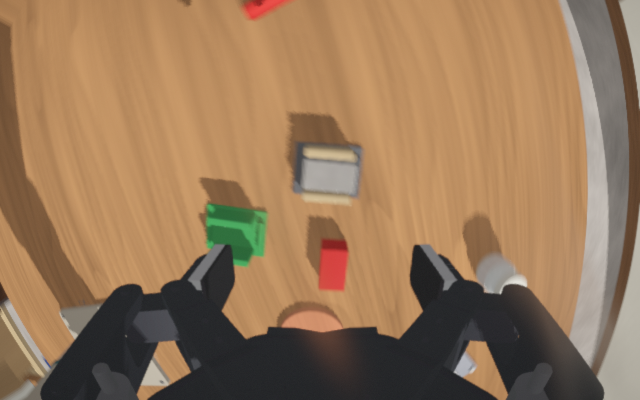

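The wrist view shows the grey cartridge between plywood cheeks at (330,173), the red block at (333,265) and the green dock at (237,235). The choice is confirmed. Next I refine the pose from the depth points.

Run:
```python
from h import *
f=np.load("w1.npz"); f={k:f[k] for k in f}
p,u,v=wpts(f); k=(abs(p[:,0]-518)<60)&(abs(p[:,1]-226)<55); p=p[k]; c=f["color"][v[k],u[k]].astype(int)
sat=c.max(1)-c.min(1)
for n,m in(("stone",(p[:,2]>39)&(sat<35)),("cheeks",(p[:,2]>43)&(sat>=35)),("plate",(p[:,2]>3)&(p[:,2]<9)&(sat<40)),("all high",p[:,2]>38)):
    print(n,m.sum(),rect(p[m]),np.round(p[m].mean(0),1))
for h in range(0,50,4): print(h,((p[:,2]>=h)&(p[:,2]<h+4)).sum(),end=' ')
```

```text
stone 38523 (array([519., 230.]), array([ 53.3, 131.3]), 72.2) [520.8 234.1 313.6]
cheeks 1394 (array([517.3, 226. ]), array([ 61.6, 121.2]), 69.2) [519.4 228.4 161. ]
plate 464 (array([519.2, 224.8]), array([64.7, 81.3]), 70.7) [517.2 232.1   6.1]
all high 39947 (array([517.5, 225.5]), array([ 62.1, 131.7]), 70.9) [520.8 233.9 308.1]
0 2211 4 625 8 39 12 324 16 36 20 48 24 41 28 63 32 59 36 102 40 1616 44 810 48 0
```

Run:
```python
from h import *
f=np.load("w1.npz"); f={k:f[k] for k in f}
p,u,v=wpts(f); k=(abs(p[:,0]-518)<60)&(abs(p[:,1]-226)<55)&(p[:,2]<50); p=p[k]; c=f["color"][v[k],u[k]].astype(int)
sat=c.max(1)-c.min(1)
for n,m in(("stone",(p[:,2]>39)&(sat<35)),("stone2",(p[:,2]>39)&(p[:,2]<43.5)),("cheeks",(p[:,2]>44)),("plate",(p[:,2]>4)&(p[:,2]<8)),("lips",(p[:,2]>12)&(p[:,2]<16))):
    print(n,m.sum(),rect(p[m]),np.round(p[m].mean(0),1))
```

```text
stone 1661 (array([520.6, 228.9]), array([53.4, 60.9]), 71.0) [518.9 224.7  42.1]
stone2 1586 (array([519.2, 225.1]), array([62.1, 60.7]), 70.2) [519.2 224.8  42. ]
cheeks 810 (array([517.7, 225.8]), array([61.6, 55.9]), 69.7) [518.5 227.6  45.8]
plate 625 (array([518. , 225.9]), array([66.5, 84.3]), 70.8) [514.1 235.9   6. ]
lips 324 (array([519.8, 231.2]), array([50.8, 79.8]), 70.2) [516.2 229.6  13.9]
```

>>> carry_out(rows=[1, 0.01, 0, -0.17, 0, 0, -0.0233, 1, 0.01, 0, -0.19, 0, 0, 0, 1, 0, 0, -0.19, 0, 0, 0, 1, 0, 0, -0.14, 0, 0, 0, 1, 0, 0, -0.06, 0, 0, 0])

```text
time_s: 2.55
tool_pos: [514.1, 228.2, 28.0]
orientation: [-0.001, 0.817, 0.577, -0.003]
force: [-0.3, -0.6, 0.4]
gripper_width: 0.998
finger_force: 0.0
```

Run:
```python
from h import *
st()
f=vision.grab_frame("wrist"); cv2.imwrite("pics/w2.png",f["color"])
```

```text
{'time_s': 2.55, 'tool_pos': [514.094, 228.159, 27.96], 'orientation': [-0.001, 0.817, 0.577, -0.003], 'force': [-0.267, -0.596, 0.389], 'gripper_width': 0.998, 'finger_force': 0.0, 'qpos': [-0.667, 0.789, 0.316, 1.901, -0.457, 0.529, -0.379]}
```

View pics/w2.png

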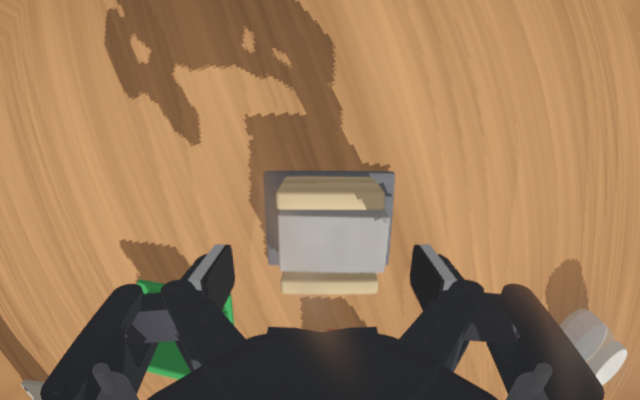

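The wrist view shows the cartridge at x≈333, with the finger midline at x≈322. It lies 4–5 mm farther along the dock's +x, which matches the measured TCP. I correct that and descend.

>>> carry_out(rows=[1, 0.017, -0.01, -0.008, 0, 0, 0, 1, 0, 0, -0.03, 0, 0, 0, 1, 0, 0, -0.03, 0, 0, 0, 0.6, 0, 0, 0, 0, 0, 0, 0.3, 0, 0, 0, 0, 0, 0])

```text
time_s: 3.1
tool_pos: [521.8, 224.7, 14.8]
orientation: [-0.0, 0.818, 0.575, 0.0]
force: [-0.7, 0.5, -0.2]
gripper_width: 0.694
finger_force: 0.0
```

>>> carry_out(rows=[0, 0, 0, 0, 0, 0, 0, 0, 0, 0, 0, 0, 0, 0, 0, 0, 0, 0, 0, 0, 0, 0, 0, 0, 0, 0, 0, 0, 0, 0, 0, 0, 0, 0, 0])

```text
time_s: 3.6
tool_pos: [523.5, 225.8, 17.3]
orientation: [-0.0, 0.818, 0.575, 0.002]
force: [-2.1, 1.1, 17.0]
gripper_width: 0.003
finger_force: 8.4
```

Run:
```python
from h import *
st()
f=vision.grab_frame("wrist"); g=vision.grab_frame("side")
a=cv2.resize(g["color"][140:240,220:380],(640,400),interpolation=cv2.INTER_CUBIC)
cv2.imwrite("pics/w3.png",cv2.resize(np.vstack([f["color"][100:],a]),None,fx=.8,fy=.8))
```

```text
{'time_s': 3.6, 'tool_pos': [523.516, 225.752, 17.284], 'orientation': [-0.0, 0.818, 0.575, 0.002], 'force': [-2.135, 1.133, 16.966], 'gripper_width': 0.003, 'finger_force': 8.445, 'qpos': [-0.647, 0.809, 0.304, 1.894, -0.466, 0.504, -0.365]}
```

View pics/w3.png

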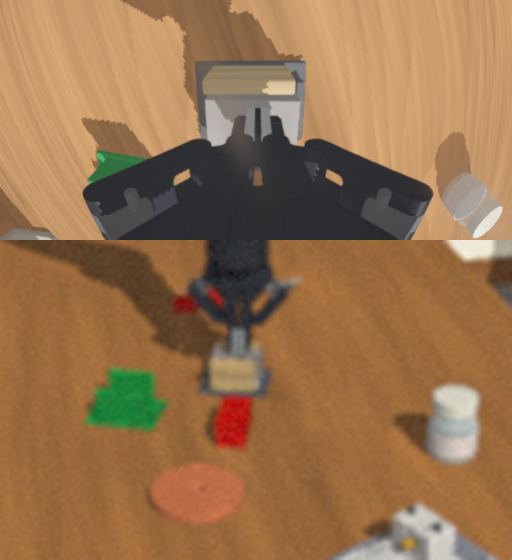

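The view shows the shut fingers standing on top of the stone, so the tips are higher than the reported TCP implies. I'll measure the tip height from the depth.

Run:
```python
from h import *
f=np.load("w1.npz"); f={k:f[k] for k in f}
p,u,v=wpts(f)
for (a,b) in((225,250),(417,250),(205,280),(440,280)):
    k=(abs(u-a)<4)&(abs(v-b)<4); print("w1",a,b,np.round(np.median(p[k],0),1))
k=(p[:,2]>150); print("lowest gripper pts",np.round(p[k][np.argsort(p[k][:,2])[:3]],1))
g=vision.grab_frame("wrist"); p,u,v=wpts(g)
for (a,b) in((323,240),(305,250),(340,250),(300,270),(345,270)):
    k=(abs(u-a)<3)&(abs(v-b)<3); print("now",a,b,np.round(np.median(p[k],0),1))
```

```text
w1 225 250 [475.2 247.2 265.6]
w1 417 250 [557.6 223.  264.2]
w1 205 280 [475.3 247.2 292.9]
w1 440 280 [558.2 223.9 293.6]
lowest gripper pts [[ -5.5  64.  150. ]
 [-10.1  63.7 152.9]
 [ -5.2  64.3 153.2]]
now 323 240 [528.  235.7  53.3]
now 305 250 [518.8 234.9  55.7]
now 340 250 [534.  229.2  55.9]
now 300 270 [520.8 240.6  86.1]
now 345 270 [536.  235.3  86.8]
```

Run:
```python
from h import *
f=np.load("w1.npz"); f={k:f[k] for k in f}
def low(f,p,u,v,c,zlo):
    d=np.hypot(p[:,0]-c[0],p[:,1]-c[1]); k=(d<75)&(p[:,2]>zlo); q=p[k]; i=np.argsort(q[:,2])[:4000:400]
    print(np.c_[np.round(q[i],1),u[k][i],v[k][i]])
p,u,v=wpts(f); low(f,p,u,v,(513,226),120)
g=vision.grab_frame("wrist"); p,u,v=wpts(g); low(g,p,u,v,(523,226),47)
g=vision.grab_frame("side"); p,u,v=pts(g)
k=(abs(u-280)<8)&(abs(v-230*0-165)<25); 
for vv in range(150,190,2):
    k=(v==vv)&(abs(u-279)<7); print(vv,np.round(p[k][:,2].max(),0) if k.any() else None,np.round(np.median(p[k],0)))
```

```text
[[556.5 218.4 256.7 412.  252. ]
 [473.5 239.3 264.2 229.  264. ]
 [553.7 208.5 268.5 416.  283. ]
 [469.6 227.3 272.  227.  296. ]
 [474.5 248.3 275.4 216.  257. ]
 [556.4 219.6 278.7 425.  272. ]
 [463.  247.  281.8 189.  272. ]
 [554.4 211.8 284.8 427.  296. ]
 [555.  211.2 288.  431.  301. ]
 [470.9 248.8 292.1 194.  277. ]]
[[507.4 260.1  47.  264.  203. ]
 [524.4 236.7  54.6 315.  242. ]
 [525.1 236.7  61.8 316.  248. ]
 [535.4 229.2  68.3 345.  262. ]
 [533.2 234.3  76.3 337.  262. ]
 [525.6 232.9  79.8 320.  275. ]
 [510.9 237.3  84.9 279.  283. ]
 [552.5 228.3  87.8 394.  273. ]
 [519.2 239.9  89.2 296.  277. ]
 [520.1 225.2  90.4 313.  310. ]]
150 154.0 [503. 583.   1.]
152 147.0 [485. 256. 134.]
154 137.0 [486. 529.   3.]
156 131.0 [482. 344.  76.]
158 121.0 [480. 441.  24.]
160 113.0 [483. 436.  17.]
162 104.0 [487. 445.   4.]
164 97.0 [488. 426.   2.]
166 4.0 [488. 406.   1.]
168 4.0 [485. 386.   1.]
170 3.0 [483. 368.   0.]
172 3.0 [479. 347.   1.]
174 4.0 [476. 329.   1.]
176 3.0 [473. 313.   1.]
178 43.0 [471. 294.   1.]
180 36.0 [468. 278.   1.]
182 26.0 [465. 261.   1.]
184 14.0 [463. 243.   0.]
186 8.0 [460. 226.   2.]
188 3.0 [458. 210.   1.]
```

Measured: open tips are at reported TCP +38 mm, and shut tips at about +25 mm, so the real tips sit about 25 mm higher than stated. I back up, open, look again, and then go about 25 mm deeper.

>>> carry_out(rows=[0, 0, 0, 0.15, 0, 0, 0, 1, 0, 0, 0.05, 0, 0, 0, 1, 0, 0, 0, 0, 0, 0, 1, 0, 0, 0, 0, 0, 0, 1, 0, 0, 0, 0, 0, 0])

```text
time_s: 4.35
tool_pos: [520.8, 224.4, 63.4]
orientation: [-0.0, 0.818, 0.575, -0.001]
force: [-0.1, -0.6, 0.4]
gripper_width: 0.68
finger_force: 0.0
```

Run:
```python
from h import *
st()
f=vision.grab_frame("wrist"); cv2.imwrite("pics/w4.png",f["color"])
p,u,v=wpts(f); c=f["color"].astype(int); sat=(c.max(2)-c.min(2))[v,u]
k=(abs(p[:,0]-518)<60)&(abs(p[:,1]-226)<55)&(p[:,2]<52); 
for n,m in(("stone",(p[:,2]>39)&(p[:,2]<43.5)&(sat<30)),("cheeks",(p[:,2]>44)),("plate",(p[:,2]>4)&(p[:,2]<8))):
    q=p[k&m]; print(n,len(q),rect(q),np.round(q.mean(0),1))
```

```text
{'time_s': 4.35, 'tool_pos': [520.766, 224.35, 63.415], 'orientation': [-0.0, 0.818, 0.575, -0.001], 'force': [-0.065, -0.564, 0.352], 'gripper_width': 0.68, 'finger_force': 0.0, 'qpos': [-0.682, 0.739, 0.357, 1.878, -0.429, 0.602, -0.397]}
stone 4527 (array([521.1, 229.8]), array([45.8, 60.5]), 70.1) [519.8 225.5  42. ]
cheeks 2346 (array([518.2, 226.5]), array([60.8, 56.6]), 70.2) [519.2 228.9  45.9]
plate 1262 (array([517.9, 226. ]), array([66.7, 84.4]), 70.1) [524.  242.9   5.9]
```

>>> carry_out(rows=[1, -0.005, 0.004, 0, 0, 0, 0, 1, 0, 0, 0, 0, 0, 0, 1, 0, 0, -0.1, 0, 0, 0, 1, 0, 0, -0.1, 0, 0, 0, 1, 0, 0, -0.06, 0, 0, 0])

```text
time_s: 4.9
tool_pos: [519.5, 225.3, -2.2]
orientation: [-0.0, 0.818, 0.575, -0.001]
force: [-0.4, -0.0, -0.0]
gripper_width: 1.0
finger_force: 0.0
```

>>> carry_out(rows=[1, 0, 0, -0.04, 0, 0, 0, 1, 0, 0, -0.01, 0, 0, 0, 0.85, 0, 0, 0, 0, 0, 0, 0.7, 0, 0, 0, 0, 0, 0, 0.7, 0, 0, 0, 0, 0, 0])

```text
time_s: 5.4
tool_pos: [520.6, 225.8, -12.2]
orientation: [-0.0, 0.818, 0.575, 0.0]
force: [-2.2, 0.3, 3.0]
gripper_width: 0.701
finger_force: 8.9
```

Run:
```python
from h import *
st()
f=vision.grab_frame("wrist"); cv2.imwrite("pics/w5.png",f["color"])
```

```text
{'time_s': 5.4, 'tool_pos': [520.638, 225.825, -12.196], 'orientation': [-0.0, 0.818, 0.575, 0.0], 'force': [-2.218, 0.27, 3.041], 'gripper_width': 0.701, 'finger_force': 8.897, 'qpos': [-0.631, 0.855, 0.273, 1.902, -0.488, 0.45, -0.347]}
```

View pics/w5.png

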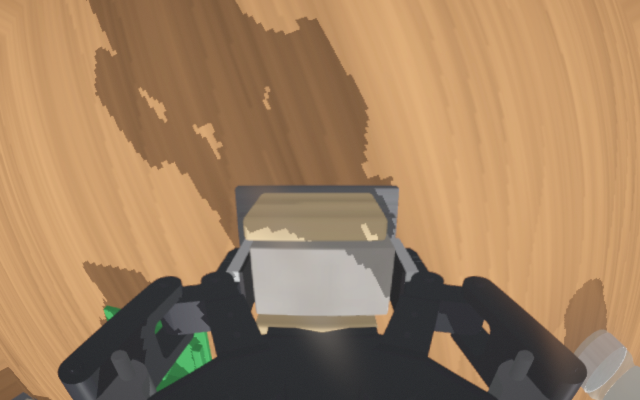

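Both fingers straddle the cartridge's ends at (240,262) and (405,262), above the lips. I grip and lift.

>>> carry_out(rows=[0, 0, 0, 0, 0, 0, 0, 0, 0, 0, 0, 0, 0, 0, 0, 0, 0, 0, 0, 0, 0, 0, 0, 0, 0.02, 0, 0, 0, 0, 0, 0, 0.06, 0, 0, 0], squeeze=60)

```text
time_s: 5.95
tool_pos: [519.2, 225.1, 6.5]
orientation: [-0.0, 0.818, 0.575, -0.001]
force: [-0.2, -0.1, -4.0]
gripper_width: 0.691
finger_force: 65.5
```

>>> carry_out(rows=[0, 0, 0, 0.1, 0, 0, 0, 0, 0, 0, 0.12, 0, 0, 0, 0, 0, 0, 0.1, 0, 0, 0, 0, 0, 0, 0.05, 0, 0, 0, 0, 0, 0, 0, 0, 0, 0])

```text
time_s: 6.45
tool_pos: [521.7, 226.0, 101.5]
orientation: [0.0, 0.818, 0.575, 0.002]
force: [-0.0, -0.2, -3.3]
gripper_width: 0.686
finger_force: 65.9
```

>>> carry_out(rows=[0, 0.05, -0.08, 0, 0, 0, 0.047, 0, 0.08, -0.12, 0, 0, 0, 0.047, 0, 0.08, -0.13, 0, 0, 0, 0.047, 0, 0.08, -0.13, 0, 0, 0, 0.047, 0, 0.06, -0.08, 0, 0, 0, 0.047])

```text
time_s: 6.95
tool_pos: [608.1, 86.3, 98.0]
orientation: [-0.0, 0.554, 0.832, -0.002]
force: [-0.1, 0.1, -4.4]
gripper_width: 0.689
finger_force: 65.8
```

>>> carry_out(rows=[0, 0, 0, -0.06, 0, 0, 0.02, 0, 0, 0, -0.12, 0, 0, 0, 0, 0, 0, -0.14, 0, 0, 0, 0, 0, 0, -0.1, 0, 0, 0, 0, 0, 0, -0.03, 0, 0, 0])

```text
time_s: 7.45
tool_pos: [604.1, 89.9, -17.3]
orientation: [-0.003, 0.529, 0.849, -0.003]
force: [-0.3, -0.2, -3.5]
gripper_width: 0.688
finger_force: 66.1
```

>>> carry_out(rows=[0, 0, 0, 0, 0, 0, 0, 0, 0, 0, 0, 0, 0, 0, 0, 0, 0, -0.004, 0, 0, 0, 0, 0, 0, -0.004, 0, 0, 0, 0, 0, 0, 0, 0, 0, 0])

```text
time_s: 7.95
tool_pos: [608.4, 90.7, -14.2]
orientation: [0.0, 0.529, 0.849, 0.0]
force: [-0.3, -0.8, -3.7]
gripper_width: 0.696
finger_force: 66.2
```

>>> carry_out(rows=[0, 0, 0, -0.006, 0, 0, 0, 0, 0, 0, -0.006, 0, 0, 0, 0, 0, 0, 0, 0, 0, 0, 0, 0, 0, 0, 0, 0, 0, 0, 0, 0, 0, 0, 0, 0])

```text
time_s: 8.45
tool_pos: [608.1, 90.6, -17.8]
orientation: [0.0, 0.529, 0.849, 0.0]
force: [-0.4, -0.4, -0.7]
gripper_width: 0.69
finger_force: 66.4
```

>>> carry_out(rows=[0.85, 0, 0, 0, 0, 0, 0, 1, 0, 0, 0, 0, 0, 0, 1, 0, 0, 0, 0, 0, 0, 1, 0, 0, 0, 0, 0, 0, 1, 0, 0, 0, 0, 0, 0])

```text
time_s: 8.95
tool_pos: [608.1, 90.5, -17.9]
orientation: [0.0, 0.529, 0.849, 0.0]
force: [0.0, 0.3, -0.3]
gripper_width: 1.001
finger_force: 0.0
```

>>> carry_out(rows=[1, 0, 0, 0.04, 0, 0, 0, 1, 0, 0, 0.1, 0, 0, 0, 1, 0, 0, 0.18, 0, 0, -0.047, 1, 0, 0, 0.18, 0, 0, -0.047, 1, 0, 0, 0.18, 0, 0, -0.047])

```text
time_s: 9.45
tool_pos: [607.7, 90.6, 154.5]
orientation: [-0.0, 0.705, 0.71, 0.0]
force: [0.9, -0.1, 0.1]
gripper_width: 0.996
finger_force: 0.0
```

>>> carry_out(rows=[1, 0, 0, 0.1, 0, 0, -0.047, 1, 0, 0, 0, 0, 0, -0.047, 1, 0, 0, 0, 0, 0, -0.047, 1, 0, 0, 0, 0, 0, -0.047, 1, 0, 0, 0, 0, 0, -0.047])

```text
time_s: 9.95
tool_pos: [607.9, 90.8, 177.9]
orientation: [-0.0, 0.913, 0.408, 0.0]
force: [-0.6, 0.5, -1.0]
gripper_width: 0.998
finger_force: 0.0
```

Run:
```python
from h import *
st()
f=vision.grab_frame("wrist"); cv2.imwrite("pics/w6.png",f["color"]); np.savez("w6.npz",**{k:f[k] for k in("color","range_z","fx","fy","cx","cy","extrinsics")})
p,u,v=wpts(f); k=(abs(p[:,0]-608)<60)&(abs(p[:,1]-90)<55)&(p[:,2]<52)&(p[:,2]>33); q=p[k]
print(len(q),rect(q),np.round(q.mean(0),1))
for m in vision.masks_of(f,"fixture")[:2]: 
    p2,_,_=wpts(f,m["region"]);print(m["confidence"],m["bbox"],rect(p2))
k=(abs(p[:,0]-580)<150)&(abs(p[:,1]+200)<150)&(p[:,2]>6)&(p[:,2]<14); print("base",k.sum(),rect(p[k]))
t=vision.grab_frame("top");p,u,v=pts(t)
k=(abs(p[:,0]-580)<130)&(abs(p[:,1]+200)<130)&(p[:,2]>7)&(p[:,2]<60); print("top base",k.sum(),rect(p[k]))
k=(abs(p[:,0]-580)<130)&(abs(p[:,1]+200)<130)&(p[:,2]>15)&(p[:,2]<60); print("top carriage",k.sum(),rect(p[k]))
```

```text
{'time_s': 9.95, 'tool_pos': [607.863, 90.769, 177.919], 'orientation': [-0.0, 0.913, 0.408, 0.0], 'force': [-0.606, 0.49, -1.035], 'gripper_width': 0.998, 'finger_force': 0.0, 'qpos': [-0.512, 0.663, 0.533, 1.663, -0.403, 0.926, -0.557]}
1892 (array([609.3,  89.2]), array([60.4, 34.9]), 25.7) [609.6  89.5  36. ]
0.82 [410.0, 269.0, 503.3, 324.3] (array([667.1, -58.8]), array([262. , 149.5]), 71.7)
base 383 (array([ 578.1, -119. ]), array([ 68.8, 281.4]), 66.8)
top base 2184 (array([ 578.8, -203.9]), array([256.4, 244.7]), 1.8)
top carriage 886 (array([ 581.5, -196.7]), array([194.7,  99. ]), 25.2)
```

Cartridge standing free at (609.3, 89.2), yaw 25.7°. Next I look at the fixture with the empty hand.

>>> carry_out(rows=[1, -0.04, -0.17, 0, 0, 0, -0.042, 1, -0.04, -0.18, 0, 0, 0, -0.042, 1, -0.04, -0.19, 0, 0, 0, -0.041, 1, -0.04, -0.19, 0, 0, 0, 0, 1, -0.04, -0.19, 0, 0, 0, 0])

```text
time_s: 10.6
tool_pos: [557.4, -141.0, 177.4]
orientation: [-0.0, 0.974, 0.227, 0.0]
force: [1.0, 0.0, 0.3]
gripper_width: 0.999
finger_force: 0.0
```

>>> carry_out(rows=[1, -0.04, -0.19, 0, 0, 0, 0, 1, 0, -0.12, 0, 0, 0, 0, 1, 0, 0, 0, 0, 0, 0, 1, 0, 0, 0, 0, 0, 0, 1, 0, 0, 0, 0, 0, 0])

```text
time_s: 11.1
tool_pos: [548.3, -215.2, 176.9]
orientation: [-0.001, 0.974, 0.226, 0.0]
force: [-0.0, 0.4, 0.5]
gripper_width: 1.004
finger_force: 0.0
```

Run:
```python
from h import *
st()
f=vision.grab_frame("wrist"); cv2.imwrite("pics/w7.png",f["color"]); np.savez("w7.npz",**{k:f[k] for k in("color","range_z","fx","fy","cx","cy","extrinsics")})
p,u,v=wpts(f); k=(abs(p[:,0]-580)<130)&(abs(p[:,1]+200)<130)
for a,b in((6,13),(13,60),(16,20),(21,25),(25.5,29),(52,57)):
    q=p[k&(p[:,2]>a)&(p[:,2]<b)]; print(a,b,len(q),rect(q))
```

```text
{'time_s': 11.1, 'tool_pos': [548.327, -215.208, 176.881], 'orientation': [-0.001, 0.974, 0.226, 0.0], 'force': [-0.019, 0.418, 0.532], 'gripper_width': 1.004, 'finger_force': 0.0, 'qpos': [-0.046, 0.647, 0.61, 1.736, -0.457, 0.905, -0.357]}
6 13 9979 (array([ 586.3, -198.6]), array([200.7, 111. ]), 24.2)
13 60 7636 (array([ 586.2, -199.2]), array([189.2, 103.6]), 24.3)
16 20 4247 (array([ 591.8, -196.7]), array([112.2,  76.2]), 24.5)
21 25 633 (array([ 575.1, -203.4]), array([59.7, 54. ]), 22.5)
25.5 29 362 (array([ 546.5, -216.8]), array([ 8.7, 51.7]), 24.5)
52 57 1902 (array([ 623.9, -181.8]), array([34.6, 52.2]), 24.4)
```

View pics/w7.png

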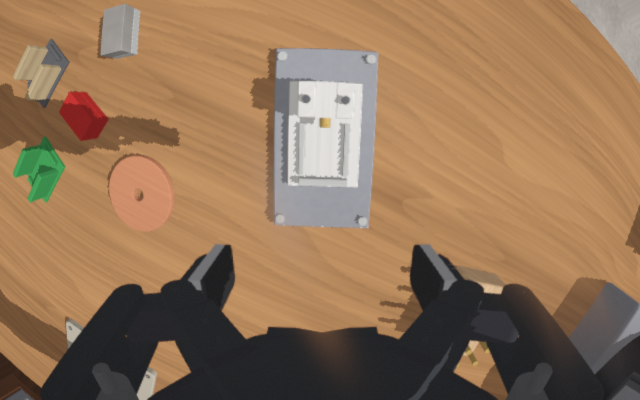

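The fixture is at (325,135) in the wrist view: base centre (586.3,−198.6), yaw 24.4°. The carriage is seen via the lip (bottom, y≈182), the brass pin at (325,122) and the block above it. The lip's inner face is at u=−39.8 and the block face at u=+23.9 (63.7 apart, expected 64). That puts the carriage seat at u=−8. Now back to take the cartridge by its long sides.

>>> carry_out(rows=[1, 0.035, 0.174, 0, 0, 0, 0, 1, 0.035, 0.174, 0, 0, 0, 0, 1, 0.035, 0.174, 0, 0, 0, 0, 1, 0.035, 0.174, 0, 0, 0, 0, 1, 0.035, 0.174, 0, 0, 0, 0])

```text
time_s: 11.65
tool_pos: [591.7, 4.4, 177.0]
orientation: [-0.0, 0.974, 0.226, 0.0]
force: [2.0, 0.1, 0.5]
gripper_width: 0.995
finger_force: 0.0
```

>>> carry_out(rows=[1, 0.035, 0.174, 0, 0, 0, 0, 1, 0.034, 0.174, 0, 0, 0, -0.002, 1, 0, 0, -0.14, 0, 0, 0, 1, 0, 0, -0.16, 0, 0, 0, 1, 0, 0, -0.14, 0, 0, 0])

```text
time_s: 12.15
tool_pos: [608.2, 90.5, 65.5]
orientation: [-0.0, 0.975, 0.224, -0.0]
force: [-0.3, -0.9, -0.2]
gripper_width: 0.998
finger_force: 0.0
```

>>> carry_out(rows=[1, 0, 0, -0.1, 0, 0, 0, 1, 0, 0, 0, 0, 0, 0, 1, 0, 0, 0, 0, 0, 0, 1, 0, 0, 0, 0, 0, 0, 1, 0, 0, 0, 0, 0, 0])

```text
time_s: 12.65
tool_pos: [610.2, 87.9, 43.8]
orientation: [0.0, 0.975, 0.222, 0.001]
force: [-0.6, -0.4, -0.0]
gripper_width: 0.996
finger_force: 0.0
```

Run:
```python
from h import *
st()
f=vision.grab_frame("wrist")
p,u,v=wpts(f); k=(abs(p[:,0]-608)<45)&(abs(p[:,1]-90)<40)&(p[:,2]<42)&(p[:,2]>33); q=p[k]
print(len(q),rect(q),np.round(q.mean(0),1))
```

```text
{'time_s': 12.65, 'tool_pos': [610.178, 87.89, 43.757], 'orientation': [0.0, 0.975, 0.222, 0.001], 'force': [-0.613, -0.404, -0.025], 'gripper_width': 0.996, 'finger_force': 0.0, 'qpos': [-0.495, 0.853, 0.52, 1.754, -0.62, 0.701, -0.761]}
5095 (array([609.3,  88.9]), array([60. , 34.3]), 25.0) [611.   89.8  36.1]
```

>>> carry_out(rows=[1, -0.003, 0.004, -0.1, 0, 0, 0, 1, 0, 0, -0.09, 0, 0, 0, 1, 0, 0, -0.053, 0, 0, 0, 1, 0, 0, 0, 0, 0, 0, 0.6, 0, 0, 0, 0, 0, 0], squeeze=25)

```text
time_s: 13.2
tool_pos: [608.8, 88.3, -18.1]
orientation: [0.0, 0.975, 0.221, 0.0]
force: [-0.1, 0.7, 0.4]
gripper_width: 0.858
finger_force: 0.0
```

>>> carry_out(rows=[0.35, 0, 0, 0, 0, 0, 0, 0.3, 0, 0, 0, 0, 0, 0, 0, 0, 0, 0, 0, 0, 0, 0, 0, 0, 0, 0, 0, 0, 0, 0, 0, 0, 0, 0, 0])

```text
time_s: 13.7
tool_pos: [608.8, 88.8, -17.8]
orientation: [-0.0, 0.975, 0.222, 0.001]
force: [-1.2, -0.4, 6.0]
gripper_width: 0.394
finger_force: 27.0
```

Run:
```python
from h import *
st()
f=vision.grab_frame("wrist"); cv2.imwrite("pics/w8.png",f["color"])
```

```text
{'time_s': 13.7, 'tool_pos': [608.803, 88.754, -17.786], 'orientation': [-0.0, 0.975, 0.222, 0.001], 'force': [-1.23, -0.35, 6.007], 'gripper_width': 0.394, 'finger_force': 26.983, 'qpos': [-0.458, 0.936, 0.451, 1.77, -0.678, 0.595, -0.715]}
```

View pics/w8.png

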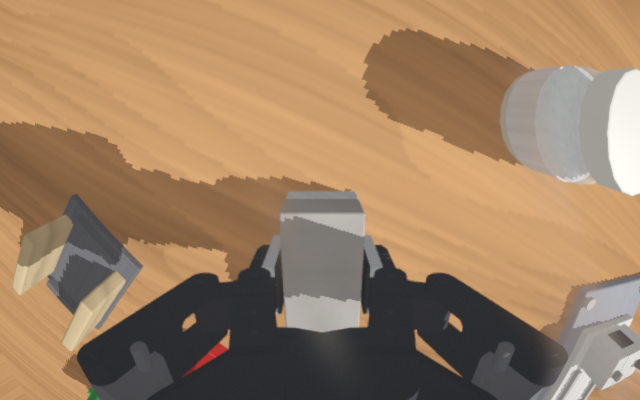

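Both pads sit on the long sides at (270,265) and (375,265), width 33.5 mm. I squeeze firmly, lift and carry.

>>> carry_out(rows=[0, 0, 0, 0, 0, 0, 0, 0, 0, 0, 0, 0, 0, 0, 0, 0, 0, 0.06, 0, 0, 0, 0, 0, 0, 0.12, 0, 0, 0, 0, 0, 0, 0.14, 0, 0, -0.006], squeeze=60)

```text
time_s: 14.25
tool_pos: [606.5, 88.3, 61.3]
orientation: [-0.0, 0.977, 0.212, -0.002]
force: [0.4, 0.2, -4.0]
gripper_width: 0.39
finger_force: 60.3
```

>>> carry_out(rows=[0, -0.01, -0.08, 0, 0, 0, 0, 0, -0.025, -0.16, 0, 0, 0, 0, 0, -0.025, -0.18, 0, 0, 0, 0, 0, -0.025, -0.18, 0, 0, 0, 0, 0, -0.025, -0.18, 0, 0, 0, 0])

```text
time_s: 14.75
tool_pos: [579.8, -107.9, 61.6]
orientation: [-0.0, 0.977, 0.213, -0.0]
force: [0.4, -1.1, -4.7]
gripper_width: 0.387
finger_force: 60.5
```

>>> carry_out(rows=[0, -0.025, -0.18, 0, 0, 0, 0, 0, -0.025, -0.15, 0, 0, 0, 0, 0, -0.01, -0.076, 0, 0, 0, 0, 0, 0, 0, 0, 0, 0, 0, 0, 0, 0, 0, 0, 0])

```text
invalid input
```

Run:
```python
from h import *
st()
f=vision.grab_frame("wrist"); cv2.imwrite("pics/w9.png",f["color"])
s=manip.observe(); T=s["tool_pos"]; zb=T[2]+17.8
p,u,v=wpts(f); k=(np.hypot(p[:,0]-T[0],p[:,1]-T[1])<50)&(abs(p[:,2]-zb-36)<4); q=p[k]
print("cart",zb,len(q),rect(q),np.round(q.mean(0),1))
k=(abs(p[:,0]-580)<130)&(abs(p[:,1]+200)<130)
for a,b in((6,13),(16,20),(25.5,29),(52,57)):
    q=p[k&(p[:,2]>a)&(p[:,2]<b)]; print(a,b,len(q),rect(q) if len(q)>5 else None)
```

```text
{'time_s': 14.75, 'tool_pos': [579.847, -107.89, 61.628], 'orientation': [-0.0, 0.977, 0.213, -0.0], 'force': [0.408, -1.098, -4.724], 'gripper_width': 0.387, 'finger_force': 60.525, 'qpos': [-0.17, 0.794, 0.503, 1.819, -0.579, 0.68, -0.474]}
cart 80.52596100360392 10022 (array([ 581.3, -107.6]), array([59.4, 60.7]), 24.3) [ 585.  -105.8  115.4]
6 13 9240 (array([ 587.3, -198.7]), array([198.9, 110.6]), 24.6)
16 20 4151 (array([ 599.7, -192.5]), array([96.6, 76.5]), 24.8)
25.5 29 121 (array([ 631.6, -169.7]), array([26.9, 60. ]), 56.8)
52 57 3418 (array([ 623.9, -181.6]), array([35.3, 53.4]), 23.5)
```

View pics/w9.png

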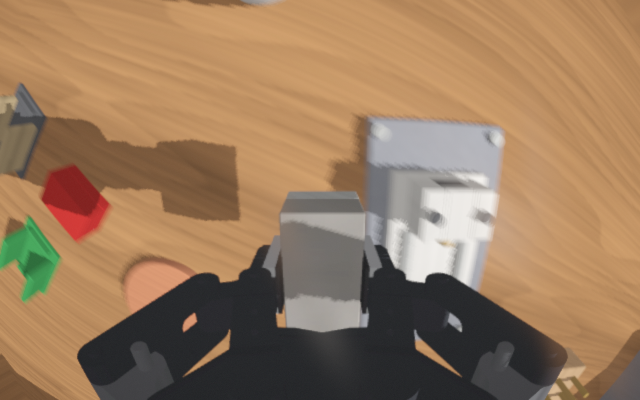

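The cartridge is held upright, parallel to the fixture, which shows at (430,200). The third call was refused for a missing number, so I finish the approach now.

>>> carry_out(rows=[0, -0.015, -0.12, 0, 0, 0, 0, 0, -0.022, -0.15, 0, 0, 0, 0, 0, -0.02, -0.13, 0, 0, 0, 0, 0, 0, 0, 0, 0, 0, 0, 0, 0, 0, 0, 0, 0, 0])

```text
time_s: 15.3
tool_pos: [565.6, -207.4, 61.5]
orientation: [-0.0, 0.977, 0.211, -0.0]
force: [0.2, 1.3, -3.8]
gripper_width: 0.387
finger_force: 61.1
```

Run:
```python
from h import *
st()
f=vision.grab_frame("wrist")
s=manip.observe(); T=s["tool_pos"]; zb=T[2]+17.8
p,u,v=wpts(f); th=np.radians(24.5); U=np.array([np.cos(th),np.sin(th)]);V=np.array([-U[1],U[0]]); B=np.array([586.4,-198.6])
a=(p[:,:2]-B)@U; b=(p[:,:2]-B)@V
print("TCP u,v",(np.array(T[:2])-B)@U,(np.array(T[:2])-B)@V)
k=(abs(p[:,2]-zb-36)<2.5)&(abs(a+22)<45)&(abs(b)<12)
print("cart u-range",np.percentile(a[k],[0.5,99.5]),"top z",np.median(p[k,2]))
for n,m in (("block",(p[:,2]>52)&(p[:,2]<57)&(abs(a-41)<30)&(abs(b)<35)),("base",(p[:,2]>6)&(p[:,2]<13)&(abs(a)<120)&(abs(b)<70))):
    q=p[m]; print(n,len(q),np.percentile(a[m],[.5,99.5]),np.percentile(b[m],[.5,99.5]),rect(q))
c=f["color"].astype(int)[v,u]; m=k=(abs(p[:,2]-zb-36)<2.5)&(abs(a+22)<20)&(abs(b)<40)
print("v hist",np.percentile(b[m],[1,99]))
```

```text
{'time_s': 15.3, 'tool_pos': [565.619, -207.425, 61.467], 'orientation': [-0.0, 0.977, 0.211, -0.0], 'force': [0.232, 1.254, -3.775], 'gripper_width': 0.387, 'finger_force': 61.063, 'qpos': [0.01, 0.804, 0.49, 1.783, -0.556, 0.697, -0.336]}
TCP u,v -21.413977049766885 1.960662137426473
cart u-range [-49.19405943   8.22442038] top z 115.15951564810743
block 5156 [24.0701172  58.19788962] [-25.87082316  25.38513164] (array([ 624. , -181.9]), array([34.5, 52.3]), 24.5)
base 13725 [-54.40811942  99.43218049] [-54.74897953  54.36212649] (array([ 603.3, -191.1]), array([163.1, 111. ]), 24.0)
v hist [-22.28001698  23.39776955]
```

>>> carry_out(rows=[0, 0.002, -0.0045, -0.06, 0, 0, 0, 0, 0, 0, -0.07, 0, 0, 0, 0, 0, 0, -0.05, 0, 0, 0, 0, 0, 0, -0.016, 0, 0, 0, 0, 0, 0, 0, 0, 0, 0])

```text
time_s: 15.85
tool_pos: [566.4, -206.9, 11.2]
orientation: [-0.001, 0.977, 0.213, -0.001]
force: [-0.5, -0.8, -3.4]
gripper_width: 0.386
finger_force: 61.0
```

>>> carry_out(rows=[0, 0, 0, 0, 0, 0, 0, 0, 0, 0, 0, 0, 0, 0, 0, 0, 0, 0, 0, 0, 0, 0, 0, 0, 0, 0, 0, 0, 0, 0, 0, 0, 0, 0, 0])

```text
time_s: 16.35
tool_pos: [567.1, -207.6, 12.6]
orientation: [0.0, 0.977, 0.212, 0.0]
force: [-0.1, 0.1, -4.5]
gripper_width: 0.388
finger_force: 61.0
```

>>> carry_out(rows=[0, 0.007, 0.003, 0, 0, 0, 0, 0, 0.007, 0.003, 0, 0, 0, 0, 0, 0.007, 0.003, 0, 0, 0, 0, 0, 0.007, 0.003, 0, 0, 0, 0, 0, 0, 0, 0, 0, 0, 0])

```text
time_s: 16.85
tool_pos: [573.6, -204.8, 12.2]
orientation: [-0.0, 0.977, 0.212, -0.0]
force: [-2.9, -0.9, -2.5]
gripper_width: 0.39
finger_force: 61.1
```

>>> carry_out(rows=[0, 0, 0, 0, 0, 0, 0, 0, 0, 0, 0, 0, 0, 0, 0, 0, 0, 0, 0, 0, 0, 0, 0, 0, 0, 0, 0, 0, 0, 0, 0, 0, 0, 0, 0])

```text
time_s: 17.35
tool_pos: [573.8, -204.6, 12.2]
orientation: [-0.0, 0.977, 0.212, -0.0]
force: [-3.0, -0.4, -3.1]
gripper_width: 0.389
finger_force: 61.1
```

>>> carry_out(rows=[0, 0.007, 0.0033, 0, 0, 0, 0, 0, 0.007, 0.0033, 0, 0, 0, 0, 0, 0.007, 0.0033, 0, 0, 0, 0, 0, 0, 0, 0, 0, 0, 0, 0, 0, 0, 0, 0, 0, 0])

```text
time_s: 17.85
tool_pos: [579.0, -202.3, 12.2]
orientation: [0.0, 0.977, 0.212, -0.0]
force: [-3.3, -1.4, -3.9]
gripper_width: 0.386
finger_force: 61.1
```

Run:
```python
from h import *
st()
f=vision.grab_frame("wrist"); cv2.imwrite("pics/w10.png",f["color"])
s=manip.observe(); T=s["tool_pos"]; zb=T[2]+17.8
p,u,v=wpts(f); th=np.radians(24.5); U=np.array([np.cos(th),np.sin(th)]);V=np.array([-U[1],U[0]]); B=np.array([586.4,-198.6])
a=(p[:,:2]-B)@U; b=(p[:,:2]-B)@V
print("TCP u,v",(np.array(T[:2])-B)@U,(np.array(T[:2])-B)@V, "F u",np.array(s["force"][:2])@U)
k=(abs(p[:,2]-zb-36)<2)&(abs(a+8)<45)&(abs(b)<12)
print("cart u",np.percentile(a[k],[0.5,99.5]),"top",np.median(p[k,2]))
m=(p[:,2]>52)&(p[:,2]<56)&(abs(a-41)<30)&(abs(b)<35); m2=m&(abs(b)>18)
print("block",np.percentile(a[m2],[.5,99.5]),np.percentile(b[m],[.5,99.5]))
k=(abs(p[:,2]-zb-36)<2)&(a<20)&(a>8)&(abs(b)<40)
print("cart v",np.percentile(b[k],[.5,99.5]))
```

```text
{'time_s': 17.85, 'tool_pos': [578.995, -202.276, 12.177], 'orientation': [0.0, 0.977, 0.212, -0.0], 'force': [-3.343, -1.36, -3.863], 'gripper_width': 0.386, 'finger_force': 61.099, 'qpos': [0.026, 0.884, 0.443, 1.769, -0.599, 0.628, -0.319]}
TCP u,v -8.319008205045197 -0.3035306732832028 F u -4.3257963818632605
cart u [-34.93234457  22.4362042 ] top 65.89486899061325
block [24.72351901 58.07490309] [-25.9333191   25.23599502]
cart v [-17.33249908  16.19455962]
```

The end is about 2 mm from the block face, the pin force is 4.3 N, and v is centred to 0.2 mm. I lower it.

>>> carry_out(rows=[0, 0, 0, -0.008, 0, 0, 0, 0, 0, 0, -0.008, 0, 0, 0, 0, 0, 0, -0.008, 0, 0, 0, 0, 0, 0, 0, 0, 0, 0, 0, 0, 0, 0, 0, 0, 0])

```text
time_s: 18.4
tool_pos: [579.1, -202.3, 6.0]
orientation: [0.0, 0.977, 0.212, -0.0]
force: [-3.4, -3.1, -5.5]
gripper_width: 0.385
finger_force: 61.2
```

>>> carry_out(rows=[0, 0, 0, -0.008, 0, 0, 0, 0, 0, 0, -0.006, 0, 0, 0, 0, 0, 0, -0.004, 0, 0, 0, 0, 0, 0, 0, 0, 0, 0, 0, 0, 0, 0, 0, 0, 0])

```text
time_s: 18.9
tool_pos: [579.1, -202.1, 1.6]
orientation: [-0.0, 0.977, 0.212, -0.0]
force: [-2.9, -1.7, -4.0]
gripper_width: 0.389
finger_force: 61.2
```

>>> carry_out(rows=[0, 0, 0, -0.005, 0, 0, 0, 0, 0, 0, -0.003, 0, 0, 0, 0, 0, 0, 0, 0, 0, 0, 0, 0, 0, 0, 0, 0, 0, 0, 0, 0, 0, 0, 0, 0])

```text
time_s: 19.4
tool_pos: [579.3, -202.1, 0.4]
orientation: [-0.0, 0.977, 0.212, 0.0]
force: [-4.5, -0.7, 2.9]
gripper_width: 0.389
finger_force: 61.9
```

Floor contact (Fz +2.9 N, underside about 18 mm). I release.

>>> carry_out(rows=[0.3, 0, 0, 0, 0, 0, 0, 0.5, 0, 0, 0, 0, 0, 0, 0.7, 0, 0, 0, 0, 0, 0, 0.8, 0, 0, 0, 0, 0, 0, 0.8, 0, 0, 0, 0, 0, 0], squeeze=20)

```text
time_s: 19.9
tool_pos: [580.1, -201.8, -0.1]
orientation: [0.0, 0.977, 0.213, 0.001]
force: [0.6, -0.5, 0.0]
gripper_width: 0.801
finger_force: 0.0
```

>>> carry_out(rows=[0.8, 0, 0, 0.02, 0, 0, 0, 0.8, 0, 0, 0.08, 0, 0, 0, 0.8, 0, 0, 0.16, 0, 0, 0, 0.8, 0, 0, 0.18, 0, 0, 0, 0.8, 0, 0, 0.18, 0, 0, 0])

```text
time_s: 20.4
tool_pos: [579.0, -202.1, 156.5]
orientation: [0.0, 0.977, 0.212, -0.0]
force: [1.1, -0.3, 0.6]
gripper_width: 0.801
finger_force: 0.0
```

>>> carry_out(rows=[0.8, 0, 0, 0.04, 0, 0, 0, 0.8, 0, 0, 0, 0, 0, 0, 0.8, 0, 0, 0, 0, 0, 0, 0.8, 0, 0, 0, 0, 0, 0, 0.8, 0, 0, 0, 0, 0, 0])

```text
time_s: 20.9
tool_pos: [578.3, -201.7, 163.1]
orientation: [-0.001, 0.977, 0.212, -0.001]
force: [0.5, 0.5, -0.2]
gripper_width: 0.802
finger_force: 0.0
```

Run:
```python
from h import *
st()
f=vision.grab_frame("wrist"); cv2.imwrite("pics/w11.png",f["color"][60:360,160:480])
p,u,v=wpts(f); th=np.radians(24.5); U=np.array([np.cos(th),np.sin(th)]);V=np.array([-U[1],U[0]]); B=np.array([586.4,-198.6])
a=(p[:,:2]-B)@U; b=(p[:,:2]-B)@V
k=(abs(p[:,2]-54)<3)&(a<70)&(a>-60)&(abs(b)<14); print("z54 u hist")
h,e=np.histogram(a[k],np.arange(-50,66,2)); print(dict(zip(e.astype(int).tolist(),h.tolist())))
k&=a<20; print(np.percentile(a[k],[.5,99.5]),np.percentile(p[k,2],[2,50,98]),np.linalg.lstsq(np.c_[a[k],b[k],np.ones(k.sum())],p[k,2],rcond=None)[0])
k=(abs(p[:,2]-54)<3)&(abs(a+10)<25)&(abs(b)<30); print("v",np.percentile(b[k],[.5,99.5]))
```

```text
{'time_s': 20.9, 'tool_pos': [578.293, -201.677, 163.059], 'orientation': [-0.001, 0.977, 0.212, -0.001], 'force': [0.532, 0.457, -0.154], 'gripper_width': 0.802, 'finger_force': 0.0, 'qpos': [-0.059, 0.693, 0.588, 1.681, -0.464, 0.914, -0.43]}
z54 u hist
{-50: 0, -48: 0, -46: 0, -44: 0, -42: 0, -40: 34, -38: 66, -36: 54, -34: 63, -32: 58, -30: 67, -28: 59, -26: 59, -24: 65, -22: 71, -20: 57, -18: 64, -16: 61, -14: 60, -12: 60, -10: 60, -8: 62, -6: 72, -4: 60, -2: 71, 0: 64, 2: 60, 4: 60, 6: 63, 8: 72, 10: 73, 12: 67, 14: 64, 16: 62, 18: 78, 20: 0, 22: 0, 24: 62, 26: 64, 28: 69, 30: 88, 32: 66, 34: 63, 36: 64, 38: 92, 40: 61, 42: 64, 44: 64, 46: 89, 48: 70, 50: 64, 52: 64, 54: 71, 56: 84, 58: 0, 60: 0, 62: 0}
[-38.9692209   19.66134775] [52.71441892 54.17903012 55.62775436] [2.41349811e-03 1.57832199e-04 5.41697572e+01]
v [-17.1909901   16.37844225]
```

View pics/w11.png

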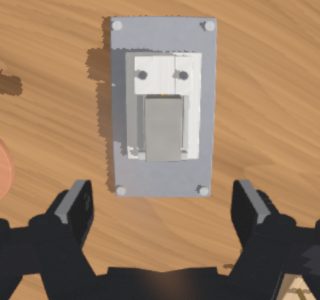

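The picture shows the cartridge at (164,127) in the crop, seated between lip and block. Its top is level at 54.2 mm and the gap to the block is about 4 mm, so the pin is held in about 6 mm. I hand in.

```bash
python3 -c "
from h import *
print(manip.job_done())"
```

```text
the job is handed in; nothing more can be done
None
```

The job is handed in at about 21 s of the 58 s allowed: the cartridge stood free on the bare bench, and now sits stone up and flat between lip and pin, with the pin in about 6 mm by measurement (no verdict came back).

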